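# Tuck the soap-case lid under its lip

### The arm

A 7-joint arm with a two-finger parallel gripper is mounted at the origin on the work surface. World frame = base frame: x ahead of the robot, y to its left, z up, the work surface at z = 0. Lengths are in m, angles in rad, forces in N, time in s.
With the tool pointing down it reaches from about 0.425 to 0.925 m from the base axis. Payload 6.8 kg.
Tool frame: the origin (TCP) lies on the mounting face of the last link; the fingertips stand 173 mm ahead of it and the grasp point (between the pads) lies 155 mm ahead of it; z points along the fingers, y is the line along which they close (so a half turn about z gives the same grasp; the last joint's range is limited). The gripper opens to 85 mm and grips with 20 to 120 N. Pads are 22 mm wide; open, the fingers measure 114 mm over their backs; the gripper's body (76 mm by 85 mm) begins 54 mm behind the grasp point. The pads swing forward as they close: fully open they stand 13 mm farther back than shut.
Start: joints at [1.019, 0.477, 0.022, 1.555, -0.011, 1.109, -0.083], TCP at [0.29, -0.61, 0.405] pointing down, gripper open.
Joint ranges: [-2.96, 2.96], [-0.34, 2.1], [-1.41, 1.46], [0.24, 2.44], [-1.37, 4.51], [0.17, 1.92], [-2.96, 2.96]. Speed limits (rad/s): [2.39, 2.39, 3.14, 3.14, 3.14, 3.14, 3.14].

### API

Orientations are given as a unit quaternion [w, x, y, z].
In Python, from station import bot gives the robot as it stands. The module is installed in compiled form; this text tells all that it offers.
- The arm moves only by the shell command python3 -m pendant 'ROWS' [FORCE]. ROWS is JSON, a list of rows, each a list of 5 numbers: the finger opening in m, from 0 to 0.0854, then the shift along the tool's x, y, z in m, then the turn about the tool's z in degrees. In form: [[jaw, x, y, z, yaw], ...]. A call has 1 to 12 rows; each row shifts and turns the commanded pose from where the row before left it, along the tool's axes as they then stand; what a row does not reach is not made up. A row lasts 1/12 s, in which the tool goes at most 41.7 mm and 7.16 degrees, less where a joint would pass 70% of its speed; a pose out of reach is approached as far as the arm can. A call with a gripper value outside its range is refused whole. The fingers move at their own pace and stop on an object; FORCE is the grip in N (left out, the last holds). Time passes only in rows, so rows that do not move let the fingers close. It gives the time, the measured TCP pose, the force, the opening and the grip force at its end, in the units of the state.
- bot.get_obs(): the state, without advancing time (a new reading comes with each control period).
- bot.read_camera(name): name is "scene" or "side" or "wrist"; returns (picture, depth): 480x640x3 uint8, blue, green, red; 480x640 float32, m along the optical axis (not along the pixel's ray), 0 where there is no reading.
- bot.camera_model(name): a dict with "intrinsics" (3x3 intrinsics, pixels), "R" (3x3) and "t" (3): a world point X has camera coordinates R X + t. Camera axes: x right, y down, z forward; pixel columns grow to the right and rows downward; lengths in m; the calibration is good to about 2 mm. A picture is of the moment at which its call begins: read the wrist's pose just before it. camera_model takes no time and is no camera call; for the wrist camera it gives the pose at the moment of the call.
- bot.hand_in(): hands the job in; it is judged then, once.
Trained networks look in the newest picture that a camera, given by its name, has taken for a name from the list of things; names that differ only in an ending like _2 or _b are one class to them, and where a whole thing is asked for, a point or a joint stands for the part that bears it (a point fixed in the world has none). Each returns a list of dicts, best first, with "score" (0 to 1); they miss things now and then, are a little off and sometimes report something else, mostly with a low value. They report only what shows in the picture. A call takes as long as a camera call.
- bot.boxes_of(name, camera): "at" ([column, row] in pixels, amid what is visible of it).
- bot.trace(name, camera): "mask" (480x640 bool, what is visible of it) and "at" ([column, row] in pixels, amid what is visible of it).
- bot.pinpoint(name, camera): "at" ([column, row] in pixels: a listed point, or the origin of a listed thing).
The state is a dict: "t": time; "q": joint angles; "joint_vel": joint speeds; "joint_torque": joint torques, N m; "eef_pos": TCP position; "tool_rot": TCP orientation; "contact_force": force on the tool from outside, world axes, zero at the start; "torque": the same for the moment, N m; "gripper_width": opening from 0.0 (shut) to 1.0 (fully open); "grasp_force": force on a finger pad.
Only numpy, scipy, OpenCV 4.12 (cv2) and the standard library are available. Lean on these libraries where they do the work, as an engineer would, in place of code of your own. Each camera call takes 0.05 s, during which the arm holds its last target. There are 200 camera calls.

### The job

Shut the laundry-soap case without picking it up: with the fingertips, fold its springy open lid over onto the case and, keeping it pressed down, push it along (the raised rib on it helps) until its edge is tucked fully home beneath the retaining lip, so that it stays shut when you let go. Do not lift or tip the case or shove it along the ledge, and leave the bodna, tumbler and toothbrush cup alone.

Things in the scene. Friction and masses are not known exactly. Their poses are not given: they have to be found in the camera images.
- case_base (a point): centre of the soap case's underside. Loose open yellow plastic box, 142 (x) x 100 (y) x 48 mm high, 0.5 to 0.8 kg with the soap in it. x points from hinge end to lip end, z up. In this frame the lid's hinge pin lies along y at x = -67, z = 50.5 mm; the shut lid's outer face is at z = 52.5 mm; the rims are below it
- lip_edge (a point): middle of the lower inner edge of the fixed retaining lip, at x = 55, z = 58 mm from case_base, same axes. The lip is a strip 50 mm wide (along y), 3 mm thick, overhanging from an upright at the case's end (x = 71 mm) back to this edge. The lid's free edge goes beneath it
- hinge_axis (a point): middle of the lid's hinge pin; the frame turns with the lid: x along the lid from the pin to its free edge, y along the pin, z out of the lid's outer face (up when the lid is shut)
- lid_edge (a point): middle of the lid's free edge, half-way through its thickness; axes as hinge_axis. The lid is a flat plate 88 mm wide and 4 mm thick (outer face 2 mm out from the pin's axis); its free edge is 117 mm from the pin when lid_slide = 0
- lid_rib (a point): middle of the hinge-side face of the push rib on the lid's outer face, 84 mm from the pin when lid_slide = 0; axes as hinge_axis. The rib is 50 mm wide, 6 mm thick and stands 8 mm above the outer face; the point is half-way up it. The face between hinge and rib is flat and clear for a fingertip
- lid_hinge (a joint): lid angle in rad: 0 shut flat on the case, about 1.57 upright, 2.1 stop, leaning away from the lip. It stands open at the start (1.45 to 1.85). The hinge is springy: it takes about 1 N at the rib to fold it down, and if let go untucked it rises again to about 0.9 rad
- lid_slide (a joint): how far the lid is slid in its slotted hinge towards the lip, m: 0 back, 0.016 stop. Stiff: takes 1.5 to 3 N along the lid. Starts at 0 to 0.003, where the lid folds down clear of the lip; at 0.016 some 11 mm of it lies beneath the lip, which holds it down at about 0.05 rad. If slid out too early, the edge lands on top of the lip
- bodna: red plastic bodna (spouted water pot), 144 mm across the belly, 155 mm high, spout to +y and handle to -y (230 mm over both); origin at the centre of its underside. Leave alone
- tumbler: clear glass tumbler, 72 mm across, 110 mm high; origin at the centre of its underside. Leave alone
- brush_cup: white ceramic cup with two toothbrushes, 74 mm across, 95 mm high (180 mm with the brushes); origin at the centre of its underside. Leave alone

How it is judged:
At the end, for the whole second after the job is handed in: The lid is let go and stays shut: hinge under 0.075 rad and still, slid at least 11.5 mm of its 16 mm, its edge below the lip and at least 5 mm in beneath it. The case stands flat, less than 30 mm from where it stood; the other three things have not moved by 20 mm (value of joint lid_slide above 0.0115 m and value of joint lid_hinge below 0.075 rad and z of lid_edge in the frame of lip_edge below 0 m and x of lid_edge in the frame of lip_edge above 0.005 m and velocity of joint lid_hinge below 0.05 rad/s and angle between case_base's own z axis and vertical below 0.05 rad and height (world z) of case_base below 0.004 m and distance of case_base from where it was at the start of the episode below 0.03 m and distance of each of bodna, tumbler, brush_cup from where it was at the start of the episode below 0.02 m); the robot touches nothing.
It fails at once if the soap case is lifted off the ledge (height (world z) of case_base above 0.012 m).
It fails at once if the soap case is tipped (angle between case_base's own z axis and vertical above 0.2 rad).
It fails at once if the soap case is shoved along the ledge by 40 mm (distance of case_base from where it was at the start of the episode above 0.04 m).
It fails at once if a bystander is moved or knocked over (distance of any of bodna, tumbler, brush_cup from where it was at the start of the episode above 0.02 m or angle between any of bodna, tumbler, brush_cup's own z axis and vertical above 0.3 rad).
It also fails if it takes over 38 s, if anything falls off the work surface, if the arm or the gripper's body presses on something with over 40 N, if the wrist force passes 120 N, or if a joint passes its speed limit or range.

## Working session

There is one attempt and no reset: what is moved stays moved. The work goes in short steps, Python scripts to look and compute and a shell command to move; the robot and the scene stay as the last step left them, time stands still between calls to the robot, and variables do not carry over. Pictures are saved under pics/ and viewed, at most 10 in all, crops included, and the job is handed in when it is done.

```bash
mkdir -p pics; cat > h.py <<'E'
import numpy as np, cv2
from station import bot
def px2w(cam,px,depth):
    m=bot.camera_model(cam);K=np.array(m["intrinsics"]);R=np.array(m["R"]);t=np.array(m["t"])
    u,v=int(round(px[0])),int(round(px[1]))
    p=depth[max(0,v-1):v+2,max(0,u-1):u+2];p=p[p>0]
    if not len(p):return None
    return R.T@(np.median(p)*np.linalg.inv(K)@[px[0],px[1],1]-t)
E
python3 - <<'E'
from h import *
np.set_printoptions(precision=4,suppress=True)
o=bot.get_obs();print(o["t"],o["eef_pos"],o["tool_rot"],o["contact_force"])
ims=[]
for c in("scene","side"):
    im,d=bot.read_camera(c);ims.append(im)
    m=bot.camera_model(c);print(c,-np.array(m["R"]).T@m["t"])
    for n in("case_base","lip_edge","hinge_axis","lid_edge","lid_rib","bodna","tumbler","brush_cup"):
        r=bot.pinpoint(n,c)
        for x in r[:1]:print(c,n,np.round(x["at"],1),round(x["score"],2),px2w(c,x["at"],d))
    cv2.imwrite(f"pics/{c}0.png",im)
E
```

```text
0.0 [ 0.2897 -0.6094  0.4037] [-0.0009  0.9755  0.2201 -0.0003] [-0.0461  0.2762  0.0231]
scene [ 1.2776 -0.2835  1.2234]
scene case_base [322.8 224. ] 0.95 [0.5886 0.0427 0.0328]
scene lip_edge [335.6 226.7] 0.58 [0.6117 0.068  0.0377]
scene hinge_axis [317.  195.7] 0.78 [0.5018 0.0642 0.0336]
scene lid_edge [316.5 158.1] 0.98 [0.3602 0.1243 0.0012]
scene lid_rib [313.5 171.9] 0.92 [0.4988 0.055  0.136 ]
scene tumbler [326.9 304.2] 0.64 [ 0.8115 -0.0458  0.0686]
scene brush_cup [454.  183.9] 0.74 [0.6112 0.4166 0.0349]
side [0.4469 1.0505 1.0697]
side case_base [340.9 281.7] 0.95 [0.5652 0.1043 0.0471]
side lip_edge [320.3 262.1] 0.87 [0.6275 0.0345 0.0304]
side hinge_axis [367.3 270.6] 0.68 [0.5119 0.0178 0.0081]
side lid_edge [376.  231.2] 0.75 [ 0.5092 -0.1378  0.0019]
side lid_rib [376.2 245.3] 0.6 [0.4934 0.0914 0.1667]
side bodna [349.5 159.7] 0.87 [ 0.6176 -0.3513  0.0688]
side tumbler [267.3 244.3] 0.68 [ 0.7721 -0.0047  0.026 ]
side brush_cup [349.  161.6] 0.74 [ 0.6198 -0.3603  0.0555]
```

View pics/scene0.png

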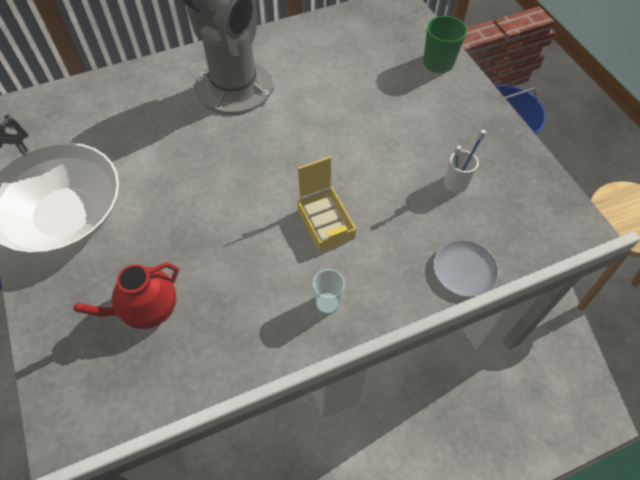

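View pics/side0.png

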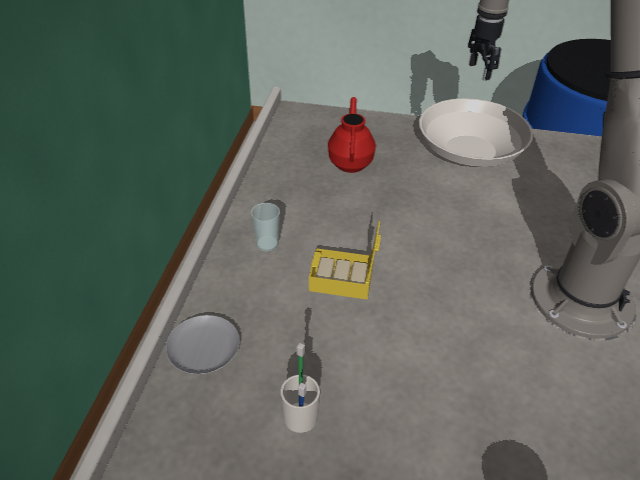

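```bash
python3 - <<'E'
from h import *
np.set_printoptions(precision=4,suppress=True)
# triangulate each point from two views
P={"case_base":((322.8,224.),(340.9,281.7)),"lip_edge":((335.6,226.7),(320.3,262.1)),"hinge_axis":((317,195.7),(367.3,270.6)),"lid_edge":((316.5,158.1),(376,231.2)),"lid_rib":((313.5,171.9),(376.2,245.3)),"tumbler":((326.9,304.2),(267.3,244.3))}
M=[]
for c in("scene","side"):
    m=bot.camera_model(c);M.append(np.array(m["intrinsics"])@np.c_[np.array(m["R"]),np.array(m["t"])])
for n,(a,b) in P.items():
    X=cv2.triangulatePoints(M[0],M[1],np.array(a).reshape(2,1),np.array(b).reshape(2,1))[:,0];X=X/X[3]
    e=[np.round((Q@X)[:2]/(Q@X)[2]-p,1) for Q,p in zip(M,(a,b))]
    print(n,X[:3],e)
print(M[0][0]/M[0][2,3])
E
```

```text
case_base [ 0.5694  0.0541 -0.0051] [array([0.8, 0.7]), array([ 0.8, -0.4])]
lip_edge [0.6229 0.0618 0.0581] [array([-0.1, -0.1]), array([-0.1,  0. ])]
hinge_axis [0.5104 0.059  0.0493] [array([-0.4, -0.4]), array([-0.5,  0.3])]
lid_edge [0.498  0.0637 0.1836] [array([0.3, 0.2]), array([ 0.3, -0.2])]
lid_rib [0.4956 0.0558 0.1327] [array([-0.2, -0.2]), array([-0.2,  0.1])]
tumbler [ 0.7817 -0.032  -0.0019] [array([-0.5, -0.4]), array([-0.4,  0.2])]
[  39.411   333.8101 -154.8135  233.6818]
```

The scene view shows the yellow case around (325,215). Its lid stands up at (315,178), on the robot's side, and the lip end at (335,235) faces away. The tumbler is beyond the case at (328,290). In the side view the lid (376,240) is about upright with the rib on the robot's side. Next I refine the yaw and position with depth.

```bash
python3 - <<'E'
from h import *
np.set_printoptions(precision=4,suppress=True)
allp=[]
for c in("scene","side"):
    im,d=bot.read_camera(c)
    m=bot.camera_model(c);K=np.array(m["intrinsics"]);R=np.array(m["R"]);t=np.array(m["t"])
    hsv=cv2.cvtColor(im,cv2.COLOR_BGR2HSV)
    mk=(hsv[...,0]>18)&(hsv[...,0]<35)&(hsv[...,1]>120)&(d>0)
    mk[:140]=0;mk[310:]=0;mk[:,:280]=0;mk[:,400:]=0
    v,u=np.nonzero(mk);z=d[v,u]
    X=((np.c_[u,v,np.ones(len(u))]@np.linalg.inv(K).T)*z[:,None]-t)@R
    allp.append(X);print(c,len(X))
    rim=X[(X[:,2]>.040)&(X[:,2]<.056)]
    print(' rim',len(rim),rim.min(0),rim.max(0),cv2.minAreaRect((rim[:,:2]*1000).astype(np.float32)))
    lid=X[X[:,2]>.075];print(' lid',len(lid),lid.min(0),lid.max(0))
    if len(lid)>20:
        mu=lid.mean(0);n=np.linalg.svd(lid-mu)[2][2];n*=np.sign(n[0]);print(' plane',mu,n,'yaw',np.degrees(np.arctan2(n[1],n[0])),'lean',np.arcsin(n[2]))
    w=X[(X[:,2]>.008)&(X[:,2]<.05)];r=cv2.minAreaRect((w[:,:2]*1000).astype(np.float32));print(' wall',r)
X=np.vstack(allp);w=X[(X[:,2]>.01)&(X[:,2]<.056)];print(cv2.minAreaRect((w[:,:2]*1000).astype(np.float32)))
for c in("scene","side"):
    print(c,[ (np.round(x["at"]),round(x["score"],2)) for n in("bodna","tumbler","brush_cup") for x in bot.boxes_of(n,c)[:1]])
E
```

```text
scene 685
 rim 234 [0.5051 0.0056 0.04  ] [0.6456 0.1082 0.0554] ((575.06787109375, 56.68102264404297), (140.6463165283203, 102.12223815917969), 0.5258519053459167)
 lid 80 [0.4949 0.0171 0.0763] [0.5084 0.098  0.1786]
 plane [0.4996 0.0528 0.153 ] [0.9964 0.0204 0.0822] yaw 1.1737940420122608 lean 0.08224386520940352
 wall ((572.8309326171875, 56.627685546875), (145.02049255371094, 102.10375213623047), 0.6368489861488342)
side 1775
 rim 428 [0.5    0.0014 0.04  ] [0.6427 0.1104 0.0559] ((571.353515625, 55.57099151611328), (141.73806762695312, 108.87688446044922), 0.6984648704528809)
 lid 168 [0.4885 0.0141 0.075 ] [0.5059 0.102  0.1744]
 plane [0.4969 0.0693 0.1378] [ 0.9961 -0.0005  0.0879] yaw -0.03145587334124706 lean 0.0879795043095627
 wall ((571.430419921875, 55.98794174194336), (141.88015747070312, 109.91401672363281), 0.7821676135063171)
((572.759521484375, 56.00608444213867), (145.0481414794922, 109.91401672363281), 0.7821674346923828)
scene [(array([140., 299.]), 0.8), (array([325., 292.]), 0.73), (array([461., 167.]), 0.97)]
side [(array([352., 141.]), 0.65), (array([266., 223.]), 0.85), (array([300., 401.]), 0.79)]
```

```bash
python3 -m pendant '[[0,0.01,-0.03,0,0],[0,0.01,-0.038,0,0],[0,0.01,-0.038,0,0],[0,0.01,-0.038,0,0],[0,0.01,-0.038,0,0],[0,0.01,-0.038,0,0],[0,0,-0.04,0,0],[0,0,-0.04,0,0],[0,0,-0.04,0,0],[0,0,-0.03,0,0],[0,0,0,0,0]]'
```

```text
t: 2.22
eef_pos: [0.1823, -0.2455, 0.4039]
tool_rot: [-0.001, 0.975, 0.221, -0.001]
contact_force: [-0.4, 1.1, 0.1]
gripper_width: 0.0
grasp_force: 0.0
```

```bash
python3 -m pendant '[[0,0.03,-0.02,0,6.2],[0,0.03,-0.02,0,6.2],[0,0.03,-0.02,0,6.2],[0,0.03,-0.02,0,6.2],[0,0.02,-0.03,0,0],[0,0.02,-0.03,0,0],[0,0.02,-0.03,0,0],[0,0.01,-0.03,0,0],[0,0,0,0,0]]'
```

```text
t: 2.97
eef_pos: [0.3315, -0.0225, 0.4057]
tool_rot: [-0.001, 0.999, 0.033, 0.002]
contact_force: [0.1, 0.1, 0.5]
gripper_width: -0.003
grasp_force: 0.0
```

```bash
python3 -m pendant '[[0,0.025,-0.02,0,3],[0,0.03,-0.02,0,0],[0,0.03,-0.02,0,0],[0,0.03,-0.017,0,0],[0,0.01,0,0.02,0],[0,0.005,0,0.025,0],[0,0,0,0.025,0],[0,0,0,0.02,0],[0,0,0,0.015,0],[0,0,0,0,0],[0,0,0,0,0]]'
python3 - <<'E'
from h import *
a,_=bot.read_camera("side");b,_=bot.read_camera("scene")
f=lambda i,r,c:cv2.resize(i[r:r+150,c:c+200],(800,600),interpolation=cv2.INTER_CUBIC)[:,:]
cv2.imwrite("pics/s1.png",np.hstack([cv2.resize(f(a,165,280),(400,300)),cv2.resize(f(b,110,230),(400,300))]))
E
```

```text
t: 3.88
eef_pos: [0.4581, 0.0515, 0.2995]
tool_rot: [0.0, 1.0, 0.003, -0.001]
contact_force: [0.3, 1.0, 0.9]
gripper_width: 0.002
grasp_force: 0.0
```

View pics/s1.png

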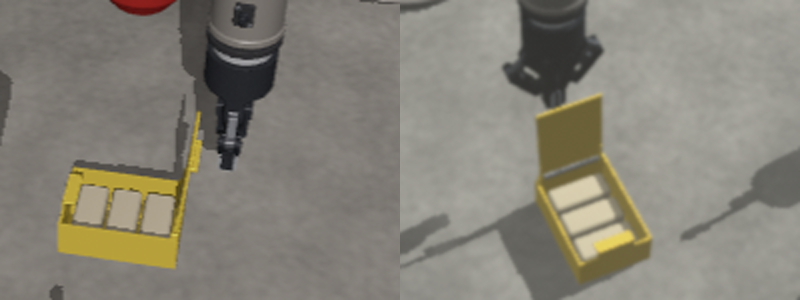

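Side crop: the closed fingertips (228,168) hang just behind the lid, level with the bottom of the rib (195,155), and clear of everything. Next I fold the lid along an arc.

```bash
python3 -m pendant '[[0,0.01,-0.004,0.002,0],[0,0.009,0,0.002,0],[0,0.008,0,0.001,0],[0,0.007,0,0.001,0],[0,0.008,0,0.002,0],[0,0.007,0,0.002,0],[0,0.006,0,0.002,0],[0,0.005,0,0.002,0],[0,0.005,0,0.002,0],[0,0.005,0,0.003,0],[0,0,0,0,0]]'
python3 - <<'E'
from h import *
a,_=bot.read_camera("side");b,_=bot.read_camera("scene")
f=lambda i,r,c:cv2.resize(i[r:r+150,c:c+200],(400,300),interpolation=cv2.INTER_CUBIC)
cv2.imwrite("pics/s2.png",np.hstack([f(a,165,280),f(b,110,230)]))
E
```

```text
t: 4.9
eef_pos: [0.5288, 0.056, 0.2802]
tool_rot: [-0.0, 1.0, 0.002, 0.0]
contact_force: [0.1, 0.4, 0.3]
gripper_width: 0.001
grasp_force: 0.0
```

View pics/s2.png

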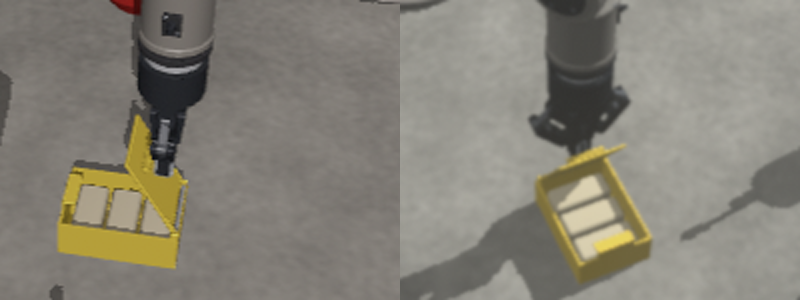

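The lid is folding as planned: it is at about 1 rad, with the fingertip on its face behind the rib, and the case hasn't moved. I carry on down the arc.

```bash
python3 -m pendant '[[0,0.006,0,0.005,0],[0,0.006,0,0.006,0],[0,0.005,0,0.006,0],[0,0.005,0,0.007,0],[0,0.004,0,0.008,0],[0,0.003,0,0.007,0],[0,0.001,0,0.006,0],[0,0.001,0,0.005,0],[0,0,0,0,0],[0,0,0,0,0]]'
python3 - <<'E'
from h import *
a,_=bot.read_camera("side");b,_=bot.read_camera("scene")
f=lambda i,r,c:cv2.resize(i[r:r+150,c:c+200],(400,300),interpolation=cv2.INTER_CUBIC)
cv2.imwrite("pics/s3.png",np.hstack([f(a,165,280),f(b,110,230)]))
E
```

```text
t: 5.83
eef_pos: [0.5586, 0.0562, 0.2303]
tool_rot: [0.0, 1.0, 0.003, -0.001]
contact_force: [-0.8, -0.1, 0.7]
gripper_width: 0.005
grasp_force: 0.2
```

View pics/s3.png

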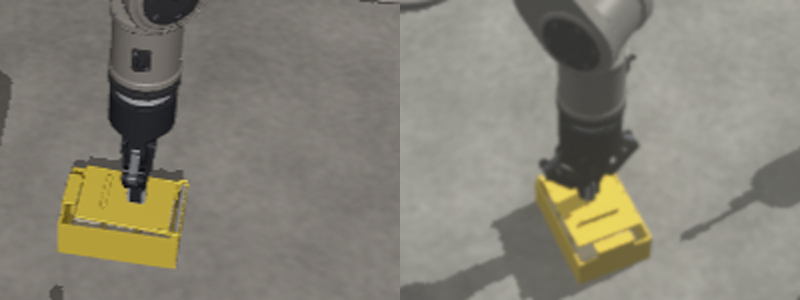

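The lid is nearly flat and its edge is just short of the lip (side view near (75,195)). Now I press it fully down.

```bash
python3 -m pendant '[[0,0,0,0.002,0],[0,0,0,0.002,0],[0,0,0,0.001,0],[0,0,0,0.001,0],[0,0,0,0,0],[0,0,0,0,0]]'
```

```text
t: 6.43
eef_pos: [0.5593, 0.0563, 0.2254]
tool_rot: [0.0, 1.0, 0.003, 0.0]
contact_force: [-1.2, -0.6, 5.4]
gripper_width: 0.004
grasp_force: 3.1
```

```bash
python3 -m pendant '[[0,0,0,0.0005,0],[0,0.003,0,0,0],[0,0.003,0,0,0],[0,0.003,0,0,0],[0,0.003,0,0,0],[0,0.003,0,0,0],[0,0,0,0,0]]'
python3 -m pendant '[[0,0.002,0,0,0],[0,0.002,0,0,0],[0,0.002,0,0,0],[0,0.002,0,0,0],[0,0.002,0,0,0],[0,0,0,0,0]]'
```

```text
t: 7.02
eef_pos: [0.5739, 0.0566, 0.2248]
tool_rot: [0.0, 1.0, 0.003, -0.0]
contact_force: [-3.6, -0.1, 9.6]
gripper_width: 0.004
grasp_force: 4.4
t: 7.52
eef_pos: [0.5831, 0.0567, 0.2245]
tool_rot: [0.0, 1.0, 0.003, -0.001]
contact_force: [-5.6, 0.5, 9.0]
gripper_width: -0.001
grasp_force: 4.2
```

```bash
cat > m.py <<'E'
from h import *
np.set_printoptions(precision=4,suppress=True)
M=[];A={}
ims=[]
N=("case_base","lip_edge","lid_rib","lid_edge","hinge_axis")
for c in("scene","side"):
    im,d=bot.read_camera(c);ims.append(im)
    m=bot.camera_model(c);K=np.array(m["intrinsics"]);R=np.array(m["R"]);t=np.array(m["t"])
    M.append(K@np.c_[R,t])
    for n in N:
        r=bot.pinpoint(n,c)
        if r and r[0]["score"]>.3:A.setdefault(n,{})[c]=r[0]["at"]
    hsv=cv2.cvtColor(im,cv2.COLOR_BGR2HSV)
    mk=(hsv[...,0]>18)&(hsv[...,0]<35)&(hsv[...,1]>120)&(d>0)
    mk[:140]=0;mk[310:]=0;mk[:,:280]=0;mk[:,400:]=0
    v,u=np.nonzero(mk);X=((np.c_[u,v,np.ones(len(u))]@np.linalg.inv(K).T)*d[v,u][:,None]-t)@R
    w=X[(X[:,2]>.008)&(X[:,2]<.05)];print(c,'wall',cv2.minAreaRect((w[:,:2]*1000).astype(np.float32)),'maxx',np.percentile(w[:,0],98))
for n,a in A.items():
    if len(a)==2:
        X=cv2.triangulatePoints(M[0],M[1],*[np.array(a[c],float).reshape(2,1) for c in("scene","side")])[:,0];print(n,X[:3]/X[3])
f=lambda i,r,c:cv2.resize(i[r:r+90,c:c+120],(400,300),interpolation=cv2.INTER_CUBIC)
import sys
cv2.imwrite(sys.argv[1],np.hstack([f(ims[1],220,290),f(ims[0],170,270)]))
E
python3 m.py pics/s4.png
```

```text
scene wall ((574.10009765625, 56.7842903137207), (147.46771240234375, 101.37312316894531), 0.38647130131721497) maxx 0.6450687657167729
side wall ((571.342529296875, 57.186859130859375), (142.01954650878906, 109.39041900634766), 0.5450965166091919) maxx 0.6401040722111828
case_base [0.5724 0.0521 0.0023]
lip_edge [0.6248 0.0609 0.0614]
lid_edge [0.6373 0.0606 0.0602]
hinge_axis [0.5134 0.055  0.0448]
```

View pics/s4.png

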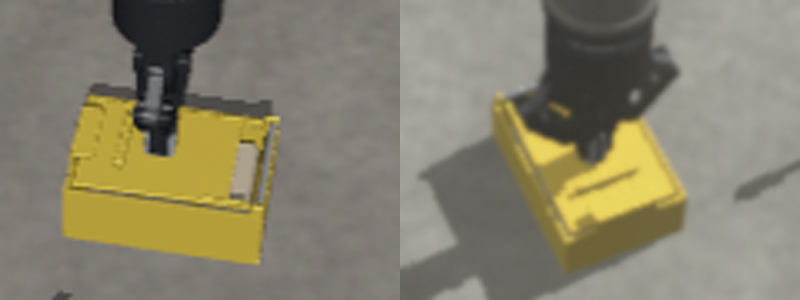

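The case hasn't moved. Finger friction has already slid the lid towards the lip: there is a hinge gap at (245,170) in the side crop, and the rib at (120,140) is still ahead of the finger at (160,140). I push on until the rib or the stop is felt.

```bash
python3 -m pendant '[[0,0.002,0,0,0],[0,0.002,0,0,0],[0,0.002,0,0,0],[0,0,0,0,0]]'
python3 -m pendant '[[0,0.002,0,0,0],[0,0.002,0,0,0],[0,0.001,0,0,0],[0,0,0,0,0]]'; python3 m.py pics/s5.png
```

```text
t: 8.45
eef_pos: [0.5892, 0.0567, 0.2244]
tool_rot: [0.0, 1.0, 0.003, -0.001]
contact_force: [-4.5, 0.8, 7.2]
gripper_width: -0.0
grasp_force: 3.7
t: 8.78
eef_pos: [0.5943, 0.0568, 0.2244]
tool_rot: [0.0, 1.0, 0.003, -0.001]
contact_force: [-4.4, -0.1, 7.0]
gripper_width: -0.001
grasp_force: 3.4
scene wall ((572.660400390625, 56.59306716918945), (147.6121368408203, 101.28440856933594), 0.6791365146636963) maxx 0.6450457426650748
side wall ((571.11669921875, 55.83348083496094), (107.31724548339844, 142.2649688720703), 89.75089263916016) maxx 0.6400518793284403
case_base [0.5411 0.0332 0.0043]
lid_rib [0.601  0.0594 0.0564]
lid_edge [0.6368 0.0663 0.0643]
hinge_axis [0.5075 0.0524 0.0528]
```

```bash
python3 -m pendant '[[0,0.002,0,0,0],[0,0.001,0,0,0],[0,0.001,0,0,0],[0,0,0,0,0]]'
python3 -m pendant '[[0,0.002,0,0,0],[0,0.001,0,0,0],[0,0,0,0,0]]'; python3 m.py pics/s6.png
```

```text
t: 9.72
eef_pos: [0.5969, 0.0568, 0.2238]
tool_rot: [0.001, 1.0, 0.003, -0.003]
contact_force: [-8.8, 0.2, 8.0]
gripper_width: -0.001
grasp_force: 6.7
t: 9.97
eef_pos: [0.5999, 0.0569, 0.2239]
tool_rot: [0.001, 1.0, 0.003, -0.003]
contact_force: [-8.7, -1.0, 8.4]
gripper_width: -0.001
grasp_force: 6.6
scene wall ((575.5053100585938, 56.85753631591797), (146.0922088623047, 101.9749984741211), 1.2872532606124878) maxx 0.6480199830769523
side wall ((574.1583251953125, 56.217445373535156), (141.8921356201172, 108.88584899902344), 0.13883809745311737) maxx 0.6424708739678534
case_base [ 0.5748  0.0539 -0.0057]
lip_edge [0.6245 0.0646 0.0573]
lid_rib [0.6076 0.0605 0.0546]
lid_edge [0.6395 0.0649 0.0544]
hinge_axis [0.5136 0.063  0.0597]
```

View pics/s6.png

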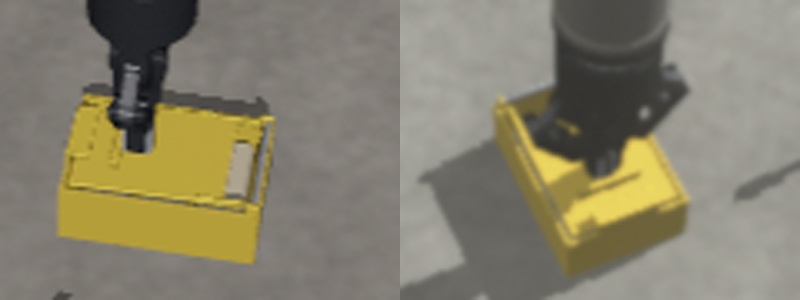

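The finger met the rib, the force rose to 8.8 N and the case crept about 2.5 mm, so the lid is at its stop. I lift straight off, then retreat.

```bash
python3 -m pendant '[[0,-0.0005,0,-0.001,0],[0,0,0,-0.002,0],[0,-0.001,0,-0.005,0],[0,-0.002,0,-0.01,0],[0,0,0,-0.02,0],[0,0,0,-0.03,0],[0,0,0,-0.04,0],[0,-0.03,0,-0.03,0],[0,-0.04,0,0,0],[0,-0.04,0,0,0],[0,-0.03,0,0,0],[0,0,0,0,0]]'
python3 m.py pics/s7.png
```

```text
t: 11.57
eef_pos: [0.454, 0.056, 0.3619]
tool_rot: [0.002, 1.0, 0.004, -0.001]
contact_force: [-0.7, 0.4, -0.4]
gripper_width: -0.003
grasp_force: 0.0
scene wall ((576.8657836914062, 56.845924377441406), (146.7636260986328, 101.8273696899414), 0.6046094298362732) maxx 0.6482836893074088
side wall ((575.0400390625, 56.90854263305664), (142.76097106933594, 107.88158416748047), 1.9255186319351196) maxx 0.6433991260461008
case_base [0.5758 0.0613 0.0028]
lip_edge [0.6256 0.0628 0.0571]
lid_rib [0.6093 0.0555 0.0565]
lid_edge [0.6375 0.0615 0.061 ]
hinge_axis [0.5085 0.0631 0.0509]
```

View pics/s7.png

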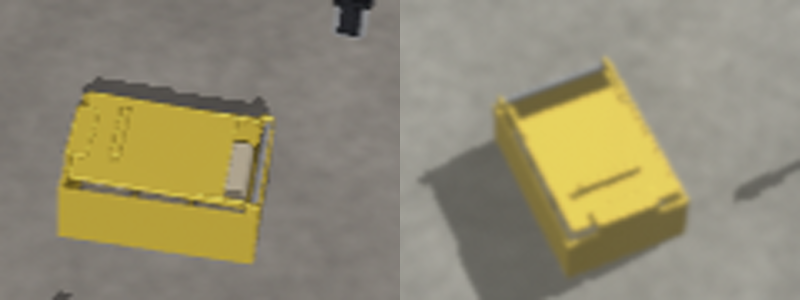

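With the finger off, the lid stays flat under the lip, and the case has moved only about 3 mm. Handing in.

```bash
python3 -c "
from station import bot
print(bot.hand_in())"
```

```text
the job is handed in; nothing more can be done
None
```

The soap case is shut: the lid's edge is tucked under the lip and stayed there after I let go, the case crept about 3 mm, I kept clear of the other three things, and the job is handed in (no verdict was returned).

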